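# Set the length stop to the gauge bar and lock its cam lever

### The arm

A 6-joint arm with a two-finger parallel gripper is mounted at the origin on a cart in front of the work surface, level with it; the furniture and walls round the work are solid. World frame = base frame: x ahead of the robot, y to its left, z up, the work surface at z = 0. Lengths are in m, angles in rad, forces in N, time in s.
With the tool pointing down it reaches from about 0.275 to 0.725 m from the base axis. Payload 15.9 kg.
Tool frame: the origin (TCP) lies midway between the tips of the shut fingers; the grasp point (between the pads) lies 19 mm behind it; z points along the fingers, y is the line along which they close (so a half turn about z gives the same grasp; the last joint's range is limited). The gripper opens to 85 mm and grips with 20 to 120 N. Pads are 22 mm wide; open, the fingers measure 114 mm over their backs; the gripper's body (76 mm by 85 mm) begins 54 mm behind the grasp point. The pads swing forward as they close: fully open they stand 13 mm farther back than shut.
Start: joints at [1.239, 0.213, -0.034, 1.323, 0, 1.571], TCP at [0.163, 0.473, 0.231] pointing down, gripper open.
Joint ranges: [-2.98, 2.98], [-0.74, 1.72], [-1.14, 1.35], [-2.1, 2.04], [-1.57, 1.44], [-3.14, 3.14]. Speed limits (rad/s): [1.89, 1.89, 2.39, 2.57, 3.14, 3.14].

### API

Orientations are given as a 3x3 rotation matrix whose columns are the frame's x, y, z axes.
In Python, from station import bot gives the robot as it stands.
- The arm moves only by the shell command python3 -m inch 'ROWS'. ROWS is JSON, a list of rows, each a list of 3 entries, a list of its own where there are three numbers: the closure, from -1 (fully open) to 1 (shut), then the shift along the world's x, y, z in m, then the turn, a rotation vector about the world's x, y, z in rad. In form: [[claw, [tx, ty, tz], [rx, ry, rz]], ...]. A call has 1 to 10 rows; each row is the pose to reach, as a shift and turn from the pose commanded when the call began; what a row does not reach only later rows make up. A row lasts 1/8 s, in which the tool goes at most 62.5 mm and 10.7 degrees, less where a joint would pass 70% of its speed; a pose out of reach is approached as far as the arm can. A call with a gripper value outside its range is refused whole. The fingers move at their own pace and stop on an object; the grip force is fixed at half the most. Time passes only in rows, so rows that repeat a pose let the fingers close. It gives the time, the measured TCP pose, the force, the opening and the grip force at its end, in the units of the state.
- bot.get_state(): the state, without advancing time (a new reading comes with each control period).
- bot.read_camera(name): name is "side" or "top" or "wrist"; returns (picture, depth): 420x560x3 uint8, red, green, blue; 420x560 float32, m along the optical axis (not along the pixel's ray), 0 where there is no reading.
- bot.camera_params(name): a dict with "fov_y" (degrees; the focal length in pixels is half the picture's height over the tangent of half this angle, whatever the lens; pixels are square), "cx", "cy" (the principal point, pixels), "R" (3x3) and "t" (3): a world point X has camera coordinates R X + t; the wrist camera has in their place "T_tool_cam" (4x4, takes a point from camera to tool coordinates, whose origin is the TCP and whose axes are the flange's). Camera axes: x right, y down, z forward; pixel columns grow to the right and rows downward; lengths in m; the calibration is good to about 2 mm. A picture is of the moment at which its call begins: read the wrist's pose just before it. camera_params takes no time and is no camera call.
- bot.job_done(): hands the job in; it is judged then, once.
The state is a dict: "time": time; "joint_pos": joint angles; "qvel": joint speeds; "tau": joint torques, N m; "ee_pos": TCP position; "eef_rot": TCP orientation; "contact_force": force on the tool from outside, world axes, zero at the start; "moment": the same for the moment, N m; "gripper_width": finger opening in m; "finger_force": force on a finger pad.
Only numpy, scipy, OpenCV 4.12 (cv2) and the standard library are available. Lean on these libraries where they do the work, as an engineer would, in place of code of your own. Each camera call takes 0.05 s, during which the arm holds its last target. There are 200 camera calls.

### The job

Set the jig's stop to the length of the gauge bar: push the stop rod in by its knob until the bar is held snugly, without play, between the rod and the fence, pressing only lightly. Then lock the rod there by flipping the cam lever over centre until it lies down fully home, without forcing it, and lift the gauge bar out and set it down flat on the bench without dropping it. Leave the small things beside the jig where they are.

Things in the scene. Friction and masses are not known exactly. Their poses are not given: they have to be found in the camera images.
- jig: Length-stop jig screwed to the bench, left of the tall exposure stage (which fills x > 0.45, y < 0.09 m): aluminium base, jig x -101 to +121 mm, 90 mm wide, 12 mm thick, with a fence and a grey guide block through which a steel rod slides. Origin on the bench; jig +x runs along the rod axis from knob to fence, +y to the left of that, z up. The rod axis is at y = 0, 22 mm above the bench.
- fence_face (a point): The point of the steel fence's inner face on the rod axis: jig x = +100 mm, y = 0, 22 mm above the bench. The fence is 14 mm thick, 50 mm wide, its top 42 mm above the bench. Axes as the jig's.
- channel (a point): Middle of the channel in which the gauge bar lies: jig x = 55 mm, y = 0, on the base's top, 12 mm above the bench. Two low strips 5 mm wide bound it: inner sides at jig y = -16.5 and +16.5 mm, tops 16 mm above the bench, from jig x = 5 to 99 mm. Axes as the jig's.
- stop_rod (a joint): Travel of the sliding stop rod in m: 0 = drawn fully back (front face at jig x = -35 mm), growing towards the fence, range 0 to 0.052. With the lever open a drag of 2 to 3 N holds it where it is left (sliding the bar along takes about 2 N more); with the lever locked it holds more than 25 N. It reads 0.045 when the bar is nipped against the fence.
- stop_face (a point): Centre of the rod's flat front face (a disc 18 mm across, 22 mm above the bench), which has to touch the gauge bar's end. The steel rod is 12 mm thick. Axes as the jig's.
- push_knob (a point): Centre of the rear end face of the rod's black knob (25 mm across, 22 mm long, bottom 9.5 mm above the bench), 140 mm behind stop_face on the same axis, 22 mm above the bench, beyond the near end of the base. Pushing here towards jig +x slides the rod in.
- lever (a joint): Angle of the dark cam lever in rad, 0 to 1.72. 0 = open: upright, leaning 0.15 rad towards jig -y. It swings over the top towards jig +y; at 1.72 it lies level pointing to jig +y, locked, on its stop. From 0.15 on a spring load builds up (at most about 9 N at the paddle, near 0.75); dead centre is near 1.35: let go before it and it springs back, past it it snaps home and stays.
- lever_hinge (a point): Centre of the lever's hinge pin, in a fork on top of the guide block: jig x = -66.5 mm, y = 0, 58 mm above the bench; the pin lies along jig x. The guide block reaches from jig x = -90 to -43 mm, is 42 mm wide, its top 44 mm above the bench; the fork's top is at 66 mm.
- lever_pad (a point): Where the lever is pushed: centre of the flat back face of its paddle, 72 mm from the hinge pin. The paddle is 20 mm wide (along jig x), 10 mm thick and reaches from 55 to 89 mm from the pin; this face looks to jig -y when the lever is open and straight up when it is locked.
- gauge_bar: Loose ground steel gauge bar, 30 x 90 x 18 mm, about 0.3 kg; its own y axis is the 90 mm length, origin at the centre of its underside. At the start it lies in the jig's channel on the base (underside 12 mm above the bench), length along jig x, a few mm short of the fence.
- weight_ring: Bystander: loose steel ring 42 mm across, 14 mm high, on the bench on the jig's -y side near the knob, farther out than the loupe. Origin under its centre.
- loupe: Bystander: loose black loupe 36 mm across, 30 mm high, on the bench on the jig's -y side near the knob. Origin under its centre.
- lens_cap: Bystander: loose black lens cap 33 mm across, 11 mm high, on the bench on the jig's +y side near the fence. Origin under its centre.

How it is judged:
By the outcome, as a careful person would: the job done as asked, in the order asked, and still so for the second after the job is handed in, with the robot touching nothing.
It also fails if it takes over 67 s, if anything falls off the work surface, if the arm or the gripper's body presses on something with over 40 N, if the wrist force passes 120 N, or if a joint passes its speed limit or range.

## Working session

There is one attempt and no reset: what is moved stays moved. The work goes in short steps, Python scripts to look and compute and a shell command to move; the robot and the scene stay as the last step left them, time stands still between calls to the robot, and variables do not carry over. Pictures are saved under pics/ and viewed, at most 10 in all, crops included, and the job is handed in when it is done.

```bash
ls; mkdir -p pics; cat > h.py <<'E'
import numpy as np, cv2
from station import bot
def cam(n):
    s=bot.get_state(); p=bot.camera_params(n); im,d=bot.read_camera(n)
    f=210/np.tan(np.radians(p["fov_y"])/2)
    if n=="wrist":
        T=np.array(p["T_tool_cam"]); W=np.eye(4); W[:3,:3]=s["eef_rot"]; W[:3,3]=s["ee_pos"]; M=W@T
        Rwc,o=M[:3,:3],M[:3,3]
    else:
        R=np.array(p["R"]); Rwc=R.T; o=-R.T@np.array(p["t"])
    return im,d,dict(f=f,cx=p["cx"],cy=p["cy"],R=Rwc,o=o)
def ray(c,u,v):
    return c["R"]@np.array([(u-c["cx"])/c["f"],(v-c["cy"])/c["f"],1.0])
def onz(c,u,v,z):
    r=ray(c,u,v); return c["o"]+r*(z-c["o"][2])/r[2]
def pt(c,d,u,v):
    return c["o"]+ray(c,u,v)*d[int(round(v)),int(round(u))]
def proj(c,X):
    q=c["R"].T@(np.array(X)-c["o"]); return c["f"]*q[0]/q[2]+c["cx"],c["f"]*q[1]/q[2]+c["cy"]
E
python3 - <<'E'
from h import *
import pickle
o={}
for n in ["top","side"]:
    im,d,c=cam(n); o[n]=(im,d,c); cv2.imwrite(f"pics/{n}0.png",im[:,:,::-1]); print(n,c["o"],c["R"][:,2])
pickle.dump(o,open("v0.pkl","wb"))
print(bot.get_state())
E
```

```text
pics
top [0.39446095 0.18054685 0.94474778] [ 1.63208435e-01  7.82849614e-04 -9.86591300e-01]
side [ 0.54289314 -0.40564402  0.74030777] [ 0.03442667  0.67304294 -0.73880174]
{'time': 0.1, 'joint_pos': array([ 1.23901515e+00,  2.13348911e-01, -3.49628690e-02,  1.32349565e+00,
       -3.99922488e-05,  1.57076906e+00]), 'qvel': array([-0.00018124, -0.00103485,  0.00224668, -0.00212563,  0.00202207,
        0.001194  ]), 'tau': array([-2.11033665e-03, -6.87250900e+01,  4.87805629e+01,  1.23724775e-02,
       -1.95286611e-04, -2.90214666e-05]), 'ee_pos': array([0.16278044, 0.47245114, 0.23085796]), 'eef_rot': array([[-9.45472557e-01,  3.25701641e-01, -2.91533799e-04],
       [ 3.25701769e-01,  9.45472061e-01, -9.68990272e-04],
       [-3.99646591e-05, -1.01110678e-03, -9.99999488e-01]]), 'contact_force': array([0.21050386, 0.24865568, 0.46872737]), 'moment': array([-0.04390914, -0.00393153,  0.08032923]), 'finger_force': 0.0, 'gripper_width': 0.08562191435587428}
```

View pics/top0.png

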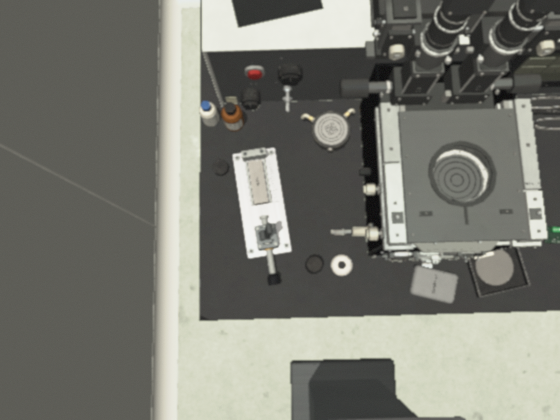

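View pics/side0.png

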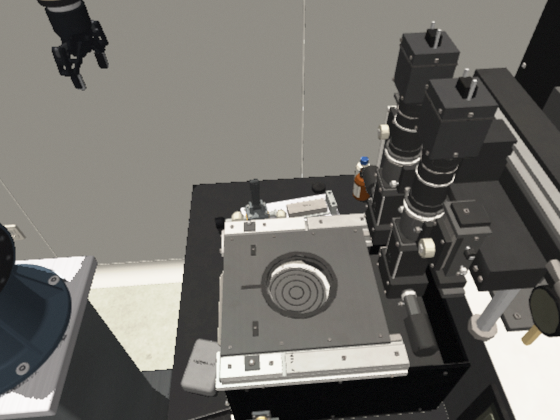

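The top view shows the jig running from its knob at (273,279) to the fence at (256,153). The bar is at (259,182), the lever at (266,228), the loupe at (315,263), the ring at (342,265) and the lens cap at (221,167). In the side view the tall stage hides much of the jig.

```bash
python3 - <<'E'
from h import *
import pickle
o=pickle.load(open("v0.pkl","rb")); im,d,c=o["top"]
g=im.min(axis=2)
m=(g>150).astype(np.uint8); m[:, :205]=0; m[:, 300:]=0; m[:140]=0; m[300:]=0
cs,_=cv2.findContours(cv2.morphologyEx(m,cv2.MORPH_CLOSE,np.ones((15,15))),0,2)
k=max(cs,key=cv2.contourArea); r=cv2.minAreaRect(k); b=cv2.boxPoints(r); print(r)
P=np.array([onz(c,u,v,.012) for u,v in b]); print(P)
L=[np.linalg.norm(P[i]-P[(i+1)%4]) for i in range(4)]; print(L)
far=P[np.argsort(P[:,0])[2:]].mean(0); near=P[np.argsort(P[:,0])[:2]].mean(0)
ax=(far-near)/np.linalg.norm(far-near); org=P.mean(0)-ax*.010; print("axis",ax,"yaw",np.degrees(np.arctan2(ax[1],ax[0])),"origin",org)
ay=np.array([-ax[1],ax[0],0]); org[2]=0
J=lambda x,y,z: org+ax*x+ay*y+np.array([0,0,z])
S=4; u0,v0=195,135; crop=cv2.resize(im[v0:v0+150,u0:u0+165],None,fx=S,fy=S,interpolation=cv2.INTER_CUBIC)
for X in [(-.175,0,.022),(.1,0,.042),(-.0665,0,.058),(.055,0,.012),(-.0665,-.0108,.129),(-.101,.045,.012),(-.101,-.045,.012),(.121,.045,.012),(.121,-.045,.012)]:
    u,v=proj(c,J(*X)); cv2.circle(crop,(int((u-u0+.5)*S),int((v-v0+.5)*S)),4,(255,0,0),1)
cv2.imwrite("pics/crop1.png",crop[:,:,::-1])
for n,u,v in [("knob",273,279),("bar",259,182),("base",243,200),("bench",225,230),("loupe",315,263),("fence",256,153)]: print(n,pt(c,d,u,v))
E
```

```text
((262.5205078125, 210.73117065429688), (124.30426025390625, 44.460540771484375), 81.11934661865234)
[[0.69161728 0.28968328 0.012     ]
 [0.70379123 0.19729834 0.012     ]
 [0.44603315 0.16519306 0.012     ]
 [0.43487247 0.25364013 0.012     ]]
[np.float64(0.09318360141604332), np.float64(0.2597498282535075), np.float64(0.08914844307673284), np.float64(0.2592624304041759)]
axis [0.99134162 0.13130804 0.        ] yaw 7.545185576971893 origin [0.55916512 0.22514062 0.012     ]
knob [0.4260099  0.20739416 0.03313221]
bar [0.62241841 0.23115916 0.03016764]
base [0.59066777 0.26619857 0.00817663]
bench [ 0.53133114  0.3059138  -0.00716116]
loupe [0.45535871 0.12359242 0.02543132]
fence [0.6813404  0.23566765 0.03780451]
```

View pics/crop1.png

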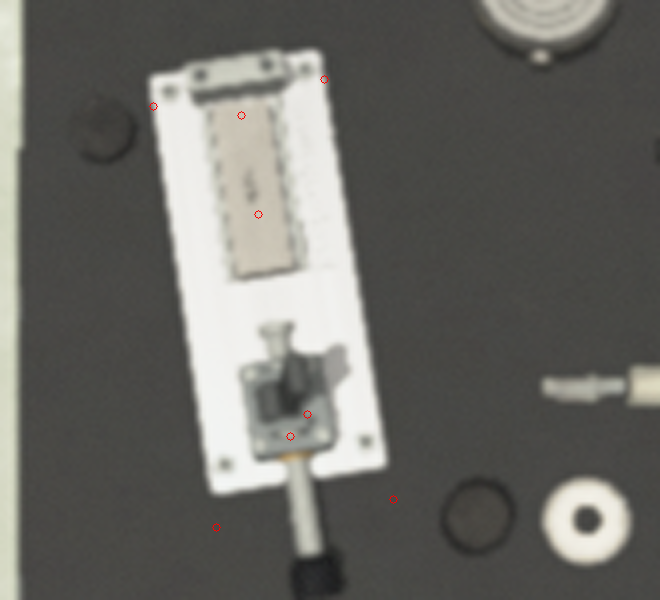

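The crop shows the base corners at crop (150,75), (320,50), (385,466) and (212,494). My mask had also taken in the rod, so I'll redo the fit from the corners. The rod is retracted and the lever is upright.

```bash
python3 - <<'E'
from h import *
import pickle
o=pickle.load(open("v0.pkl","rb")); im,d,c=o["top"]
F=lambda x,y:((x+.5)/4-.5+195,(y+.5)/4-.5+135)
b=[F(150,75),F(320,50),F(385,466),F(212,494)]
P=np.array([onz(c,u,v,.012) for u,v in b]); print(P.round(4))
print([np.linalg.norm(P[i]-P[(i+1)%4]).round(4) for i in range(4)])
far=P[:2].mean(0); near=P[2:].mean(0)
ax=(far-near)/np.linalg.norm(far-near); org=P.mean(0)-ax*.010; org[2]=0
ay=np.array([-ax[1],ax[0],0]); print("yaw",np.degrees(np.arctan2(ax[1],ax[0])),"origin",org)
J=lambda x,y,z: org+ax*x+ay*y+np.array([0,0,z])
for n,X in dict(knob=(-.175,0,.022),fence=(.1,0,.042),hinge=(-.0665,0,.058),pad=(-.0665,-.0108,.129),chan=(.055,0,.012)).items():
    u,v=proj(c,J(*X)); print(n,J(*X).round(4),"crop",(u+.5-195)*4,(v+.5-135)*4)
for n,x,y,z in [("bar near l",234,278,.03),("bar near r",300,268,.03),("lens",105,130,.011),("loupe",479,516,.03),("ring",587,521,.014),("knobrear",318,598,.022)]: print(n,onz(c,*F(x,y),z).round(4))
s=bot.get_state(); print(bot.camera_params("wrist")["T_tool_cam"])
E
```

```text
[[0.6902 0.2873 0.012 ]
 [0.7011 0.1979 0.012 ]
 [0.4816 0.1705 0.012 ]
 [0.47   0.2582 0.012 ]]
[np.float64(0.09), np.float64(0.2212), np.float64(0.0884), np.float64(0.2221)]
yaw 7.317535952253803 origin [0.57579682 0.22719803 0.        ]
knob [0.4022 0.2049 0.022 ] crop 320.899513378115 627.2463951628608
fence [0.675  0.2399 0.042 ] crop 237.25514908271396 83.82886404167039
hinge [0.5098 0.2187 0.058 ] crop 284.77188661392415 402.1357775655117
pad [0.5112 0.208  0.129 ] crop 301.42999226244433 378.002082217017
chan [0.6303 0.2342 0.012 ] crop 253.94159449242352 183.72634252446358
bar near l [0.577  0.2439 0.03  ]
bar near r [0.5812 0.2105 0.03  ]
lens [0.6614 0.3112 0.011 ]
loupe [0.4539 0.1252 0.03  ]
ring [0.4508 0.0702 0.014 ]
knobrear [0.4163 0.2057 0.022 ]
[[-1.80736036e-03 -9.54131317e-01 -2.99382971e-01  7.61033984e-02]
 [ 9.99998333e-01 -1.80164873e-03 -2.95099850e-04 -6.00411952e-05]
 [-2.57818941e-04 -2.99383006e-01  9.54132983e-01 -1.41747415e-01]
 [ 0.00000000e+00  0.00000000e+00  0.00000000e+00  1.00000000e+00]]
```

```bash
python3 -m inch '[[1,[0.277,-0.268,-0.01],[0,0,0.46]],[1,[0.277,-0.268,-0.01],[0,0,0.46]],[1,[0.277,-0.268,-0.01],[0,0,0.46]],[1,[0.277,-0.268,-0.01],[0,0,0.46]],[1,[0.277,-0.268,-0.01],[0,0,0.46]],[1,[0.277,-0.268,-0.01],[0,0,0.46]],[1,[0.277,-0.268,-0.01],[0,0,0.46]],[1,[0.277,-0.268,-0.01],[0,0,0.46]],[1,[0.277,-0.268,-0.01],[0,0,0.46]],[1,[0.277,-0.268,-0.01],[0,0,0.46]]]'
python3 - <<'E'
from h import *
import pickle
im,d,c=cam("wrist"); pickle.dump((im,d,c),open("w1.pkl","wb")); cv2.imwrite("pics/w1.png",im[:,:,::-1])
s=bot.get_state(); print(s["time"],s["ee_pos"],s["eef_rot"].round(3),s["contact_force"],s["qvel"].round(3),c["f"])
im,d,c=pickle.load(open("v0.pkl","rb"))["top"]
for u,v in [(201,170),(201,300),(260,319)]: print(onz(c,u,v,0).round(3))
E
```

```text
time: 1.35
ee_pos: [0.4393, 0.2055, 0.2214]
eef_rot: [[-0.992, -0.129, -0.0], [-0.129, 0.992, 0.0], [-0.0, 0.0, -1.0]]
contact_force: [0.6, -0.7, -0.5]
gripper_width: -0.0004
finger_force: 0.0
1.4 [0.43931613 0.20543354 0.22138742] [[-0.992 -0.129  0.   ]
 [-0.129  0.992  0.   ]
 [-0.     0.    -1.   ]] [0.36985895 0.28569557 0.82864213] [-0.002 -0.     0.001 -0.001 -0.001 -0.001] 291.1947438264059
[0.66  0.355 0.   ]
[0.389 0.354 0.   ]
[0.349 0.236 0.   ]
```

View pics/w1.png

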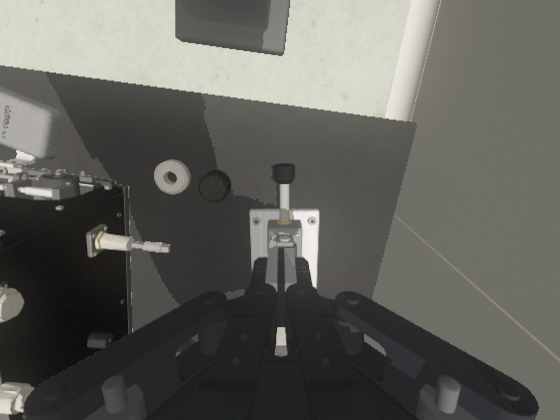

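The wrist view shows the knob at (284,173) with its rear edge near row 164. The base's near edge runs from (251,210) to (319,209). The loupe (214,186) and ring (172,177) are well clear.

```bash
python3 - <<'E'
from h import *
import pickle
im,d,c=pickle.load(open("w1.pkl","rb"))
g=im.max(axis=2)
print("col284",g[155:190,284]); print("row174",g[174,268:302]); print("row195",g[195,272:298]); print("base col262",g[200:216,262]); print("row222",g[222,244:258],g[222,312:326])
for n,u,v,z in [("knobrear",284,164,.022),("knob c",284.5,174,.0345),("rod",285,195,.028),("bl",251,210,.012),("br",319,209,.012)]: print(n,onz(c,u,v,z).round(4))
print(pt(c,d,284,174),pt(c,d,284,195),pt(c,d,258,225))
E
```

```text
col284 [ 87  87  86  86  85  88  85  85  61  43  43  50  54  58  56  58  57  56
  57  56  57  56  55  57  53  54  51  50  51 176 196 196 196 196 196]
row174 [85 85 87 85 65 58 45 46 46 48 51 52 52 53 54 56 56 58 57 56 54 56 53 52
 50 48 52 82 85 82 84 85 85 84]
row195 [ 87  87  88  87  87  66  62  82 151 174 189 193 195 196 195 186 169 108
  87  87  87  88  88  87  88  87]
base col262 [ 85  84  70  61  62  62  62  62  73 118 139 158 163 164 165 164]
row222 [ 57  57  57  61  58  79 146 164 146 135 106  81  77  87] [123 121 170 194 218 229 221 133  93  93  93  94  92  92]
knobrear [0.4172 0.2064 0.022 ]
knob c [0.4265 0.208  0.0345]
rod [0.4528 0.2122 0.028 ]
bl [0.482  0.1728 0.012 ]
br [0.4698 0.2582 0.012 ]
[0.42695464 0.20753048 0.03267082] [0.45316312 0.21105606 0.027209  ] [0.50166914 0.18372628 0.01068163]
```

```bash
python3 -m inch '[[1,[-0.049,-0.002,-0.04],[0,0,0]],[1,[-0.049,-0.002,-0.09],[0,0,0]],[1,[-0.049,-0.002,-0.14],[0,0,0]],[1,[-0.049,-0.002,-0.18],[0,0,0]],[1,[-0.049,-0.002,-0.208],[0,0,0]],[1,[-0.049,-0.002,-0.208],[0,0,0]],[1,[-0.049,-0.002,-0.208],[0,0,0]]]'
python3 -m inch '[[1,[0.006,0.0008,0],[0,0,0]],[1,[0.010,0.0013,0],[0,0,0]],[1,[0.013,0.0017,0],[0,0,0]],[1,[0.016,0.0021,0],[0,0,0]],[1,[0.020,0.0026,0],[0,0,0]],[1,[0.020,0.0026,0],[0,0,0]]]'
```

```text
time: 2.28
ee_pos: [0.3913, 0.2033, 0.0144]
eef_rot: [[-0.992, -0.128, 0.001], [-0.128, 0.992, 0.001], [-0.001, 0.0, -1.0]]
contact_force: [-0.3, 0.4, 0.5]
gripper_width: -0.0002
finger_force: 0.0
time: 3.02
ee_pos: [0.4111, 0.2053, 0.0133]
eef_rot: [[-0.992, -0.128, 0.0], [-0.128, 0.992, -0.0], [-0.0, -0.0, -1.0]]
contact_force: [-0.4, 0.6, -0.8]
gripper_width: 0.0001
finger_force: 0.0
```

```bash
python3 -m inch '[[1,[0.003,0.0004,0],[0,0,0]],[1,[0.006,0.0008,0],[0,0,0]]]'; python3 -m inch '[[1,[0.003,0.0004,0],[0,0,0]],[1,[0.006,0.0008,0],[0,0,0]]]'
python3 - <<'E'
from h import *
im,d,c=cam("top"); cr=cv2.resize(im[135:305,195:325],None,fx=3,fy=3,interpolation=cv2.INTER_CUBIC)
im2,d2,c2=cam("wrist"); cr2=im2[90:290,200:400]; cr2=cv2.resize(cr2,None,fx=2,fy=2)
o=np.zeros((510,800,3),np.uint8); o[:,:390]=cr; o[:400,400:800]=cr2
cv2.imwrite("pics/c3.png",o[:,:,::-1])
E
```

```text
time: 3.28
ee_pos: [0.4168, 0.2061, 0.0132]
eef_rot: [[-0.992, -0.128, -0.0], [-0.128, 0.992, -0.0], [0.0, -0.0, -1.0]]
contact_force: [-2.7, -1.0, 0.4]
gripper_width: 0.0
finger_force: 1.3
time: 3.52
ee_pos: [0.423, 0.2069, 0.0132]
eef_rot: [[-0.992, -0.128, -0.0], [-0.128, 0.992, -0.0], [0.0, -0.0, -1.0]]
contact_force: [-1.9, -0.1, -0.3]
gripper_width: 0.0
finger_force: 1.4
```

View pics/c3.png

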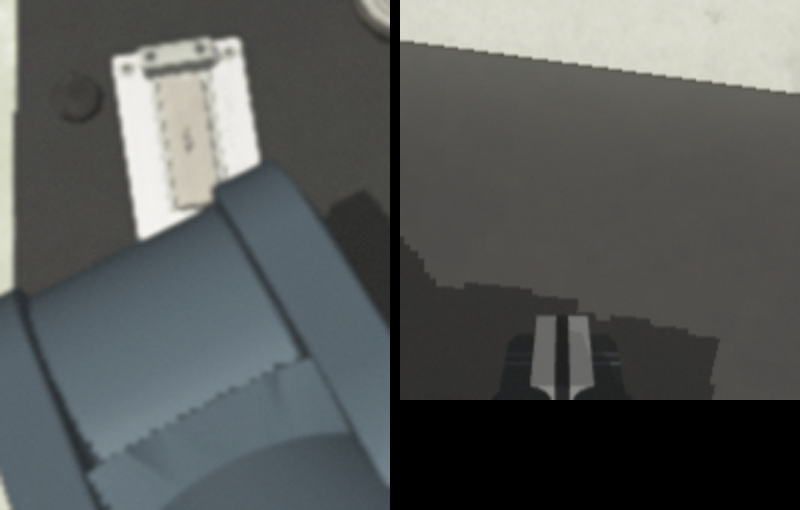

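```bash
python3 -m inch '[[1,[0.002,0.00026,0],[0,0,0]],[1,[0.004,0.0005,0],[0,0,0]],[1,[0.006,0.0008,0],[0,0,0]],[1,[0.008,0.001,0],[0,0,0]]]'; for i in 1 2 3; do python3 -m inch '[[1,[0.001,0.00013,0],[0,0,0]],[1,[0.002,0.00026,0],[0,0,0]]]' | grep -E "ee_pos|contact_f|finger_f"; done
```

```text
time: 4.12
ee_pos: [0.431, 0.208, 0.0133]
eef_rot: [[-0.992, -0.128, -0.0], [-0.128, 0.992, 0.0], [0.0, 0.0, -1.0]]
contact_force: [-3.2, -0.3, -0.1]
gripper_width: -0.0
finger_force: 1.3
ee_pos: [0.4326, 0.2082, 0.0133]
contact_force: [-4.8, 0.7, 2.2]
finger_force: 2.4
ee_pos: [0.4347, 0.2085, 0.0133]
contact_force: [-5.1, 0.9, 2.4]
finger_force: 2.4
ee_pos: [0.4368, 0.2087, 0.0133]
contact_force: [-5.1, 0.8, 1.6]
finger_force: 2.4
```

```bash
python3 -m inch '[[1,[0.0005,0.00006,0],[0,0,0]],[1,[0.001,0.00013,0],[0,0,0]]]' | grep -E "ee_pos|contact_f|finger_f"
```

```text
ee_pos: [0.4378, 0.2089, 0.0133]
contact_force: [-4.9, 1.2, 1.9]
finger_force: 2.4
```

```bash
python3 -m inch '[[1,[0.0005,0.00006,0],[0,0,0]]]' | grep -E "ee_pos|contact_f|finger_f"
```

```text
ee_pos: [0.438, 0.2089, 0.0132]
contact_force: [-8.6, 1.2, 5.6]
finger_force: 4.1
```

```bash
python3 -m inch '[[1,[0.0005,0.00006,0],[0,0,0]]]' | grep -E "ee_pos|contact_f|finger_f"
```

```text
ee_pos: [0.4381, 0.2089, 0.0132]
contact_force: [-12.2, 0.1, 7.1]
finger_force: 5.8
```

```bash
python3 -m inch '[[1,[-0.01,-0.0013,0],[0,0,0]],[1,[-0.034,-0.0044,0],[0,0,0]],[1,[-0.034,-0.0044,0.06],[0,0,0]],[1,[-0.034,-0.0044,0.12],[0,0,0]],[1,[-0.034,-0.0044,0.18],[0,0,0]],[1,[0.02,-0.018,0.187],[0,0,0]],[1,[0.077,-0.035,0.187],[0,0,0]],[1,[0.077,-0.035,0.187],[0,0,0]],[1,[0.077,-0.035,0.187],[0,0,0]]]'
python3 - <<'E'
from h import *
im,d,c=cam("wrist"); cv2.imwrite("pics/w4.png",im[:,:,::-1])
import pickle; pickle.dump((im,d,c),open("w4.pkl","wb"))
E
```

```text
time: 6.5
ee_pos: [0.5155, 0.1738, 0.2001]
eef_rot: [[-0.992, -0.127, -0.0], [-0.127, 0.992, -0.0], [0.0, -0.0, -1.0]]
contact_force: [0.2, 0.9, 0.6]
gripper_width: 0.0002
finger_force: 0.0
```

View pics/w4.png

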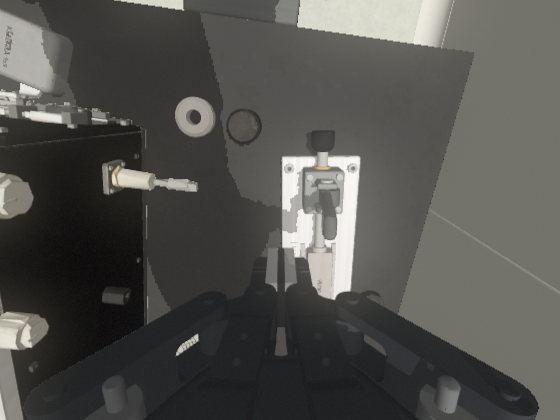

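The rod's disc now meets the bar's end at (318,248), the knob is at (322,140), and the lever paddle stands at about (330,222). Next I go down beside the lever.

```bash
python3 -m inch '[[1,[0,0,-0.04],[0,0,0]],[1,[0,0,-0.075],[0,0,0]],[1,[0,0,-0.075],[0,0,0]],[1,[-0.0008,0.006,-0.075],[0,0,0]],[1,[-0.0015,0.012,-0.075],[0,0,0]],[1,[-0.0023,0.018,-0.075],[0,0,0]]]'
python3 -m inch '[[1,[-0.0006,0.005,0.001],[0,0,0]],[1,[-0.0013,0.010,0.001],[0,0,0]]]'
```

```text
time: 7.3
ee_pos: [0.514, 0.1927, 0.1263]
eef_rot: [[-0.992, -0.128, 0.001], [-0.128, 0.992, 0.001], [-0.002, 0.0, -1.0]]
contact_force: [-0.9, -0.7, 0.7]
gripper_width: 0.0
finger_force: 0.3
time: 7.55
ee_pos: [0.5124, 0.2023, 0.1265]
eef_rot: [[-0.992, -0.128, 0.0], [-0.128, 0.992, 0.0], [-0.0, -0.0, -1.0]]
contact_force: [-0.8, -0.9, -0.1]
gripper_width: -0.0001
finger_force: 0.5
```

```bash
python3 -m inch '[[1,[-0.001,0.008,0.0015],[0,0,0]],[1,[-0.002,0.0155,0.002],[0,0,0]],[1,[-0.003,0.023,0.0018],[0,0,0]],[1,[-0.0038,0.030,0],[0,0,0]],[1,[-0.0047,0.0367,-0.003],[0,0,0]],[1,[-0.0055,0.0428,-0.0063],[0,0,0]]]'
python3 -m inch '[[1,[-0.0008,0.0060,-0.004],[0,0,0]],[1,[-0.0015,0.0113,-0.0087],[0,0,0]],[1,[-0.0021,0.0167,-0.0135],[0,0,0]]]'
```

```text
time: 8.3
ee_pos: [0.5069, 0.2454, 0.12]
eef_rot: [[-0.992, -0.128, 0.0], [-0.128, 0.992, 0.0], [-0.0, 0.0, -1.0]]
contact_force: [-0.6, -2.3, 4.2]
gripper_width: -0.0002
finger_force: 1.7
time: 8.68
ee_pos: [0.5047, 0.2619, 0.1062]
eef_rot: [[-0.992, -0.128, 0.0], [-0.128, 0.992, 0.0], [-0.0, 0.0, -1.0]]
contact_force: [0.4, -0.6, 3.5]
gripper_width: -0.0
finger_force: 1.5
```

```bash
python3 -m inch '[[1,[-0.0006,0.0046,-0.0056],[0,0,0]],[1,[-0.0011,0.0085,-0.0115],[0,0,0]],[1,[-0.0015,0.0119,-0.0179],[0,0,0]]]'
python3 -m inch '[[1,[-0.0003,0.0028,-0.0067],[0,0,0]],[1,[-0.0006,0.0048,-0.0136],[0,0,0]]]'
```

```text
time: 9.05
ee_pos: [0.503, 0.2736, 0.088]
eef_rot: [[-0.992, -0.128, -0.0], [-0.128, 0.992, -0.0], [0.0, -0.0, -1.0]]
contact_force: [1.0, 0.0, 1.2]
gripper_width: 0.0001
finger_force: 0.3
time: 9.3
ee_pos: [0.5024, 0.2782, 0.0744]
eef_rot: [[-0.992, -0.128, -0.0], [-0.128, 0.992, -0.0], [0.0, -0.0, -1.0]]
contact_force: [0.2, 0.7, 0.1]
gripper_width: 0.0003
finger_force: 0.0
```

```bash
python3 -m inch '[[1,[0,0,0.06],[0,0,0]],[0,[0,0,0.115],[0,0,0]],[-0.4,[0.045,-0.024,0.126],[0,0,0]],[-0.4,[0.093,-0.0485,0.126],[0,0,0]],[-0.4,[0.093,-0.0485,0.126],[0,0,0]],[-0.4,[0.093,-0.0485,0.126],[0,0,0]]]'
python3 - <<'E'
from h import *
im,d,c=cam("wrist"); cv2.imwrite("pics/w5.png",im[:,:,::-1])
import pickle; pickle.dump((im,d,c),open("w5.pkl","wb"))
E
```

```text
time: 10.05
ee_pos: [0.5953, 0.2296, 0.2004]
eef_rot: [[-0.992, -0.127, -0.001], [-0.127, 0.992, -0.0], [0.001, -0.0, -1.0]]
contact_force: [-0.4, 0.6, 1.1]
gripper_width: 0.0595
finger_force: 0.0
```

View pics/w5.png

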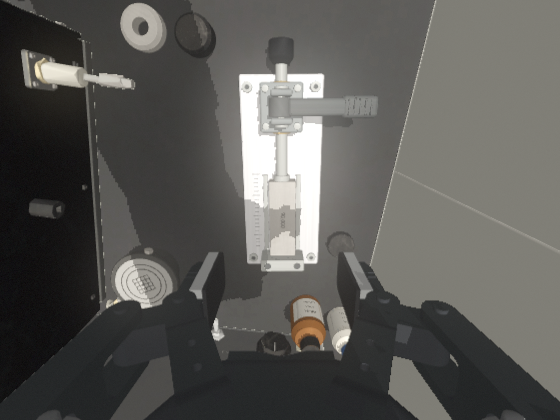

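The lever now lies along jig +y, with its paddle at (360,106). The bar spans columns 270 to 296 and rows 181 to 255, with the rod's disc against its near end and the fence at the far end.

```bash
python3 - <<'E'
from h import *
import pickle
im,d,c=pickle.load(open("w5.pkl","rb"))
print("paddle",[pt(c,d,u,106).round(4) for u in (300,325,350,360,372)], "guide top", pt(c,d,268,92).round(4),"bar",pt(c,d,283,210).round(4),"base",pt(c,d,255,200).round(4))
g=im.max(axis=2); print("row200",g[200,258:306]); print("row240",g[240,258:306]); print("col288",g[172:186,288],g[246:266,288])
print(onz(c,270,218,.03),onz(c,296,218,.03),onz(c,283,181,.03),onz(c,283,255,.03))
E
```

```text
paddle [array([0.5093, 0.2362, 0.0613]), array([0.5064, 0.2589, 0.0608]), array([0.5037, 0.2811, 0.0629]), array([0.5024, 0.2903, 0.0619]), array([0.5012, 0.3008, 0.063 ])] guide top [0.4999 0.205  0.0434] bar [0.6207 0.2352 0.0285] base [0.6181 0.2016 0.0112]
row200 [249 255 255 255 255 193 220 224 226 208 195 204 222 223 223 223 223 223
 226 224 225 226 225 225 224 223 222 222 224 225 225 225 226 226 227 225
 228 218 227 226 227 229 244 255 255 255 255 255]
row240 [185 181 183 183 183 183 159 159 161 161 159 160 156 200 217 216 216 216
 217 218 219 218 220 221 222 220 221 221 221 221 222 224 224 224 225 225
 223 167 216 223 223 226 251 254 254 254 254 252]
col288 [255 255 211 183 201 206 203 200 188 188 219 228 228 228] [220 220 219 219 219 219 219 219 223 184 147 136 143 142 191 218 223 221
 221 221]
[0.63154145 0.22169219 0.03      ] [0.6278378  0.25102576 0.03      ] [0.5871444  0.23086826 0.03      ] [0.67580458 0.2423091  0.03      ]
```

```bash
python3 -m inch '[[-0.4,[0.0352,0.0066,-0.05],[0,0,0]],[-0.4,[0.0352,0.0066,-0.10],[0,0,0]],[-0.4,[0.0352,0.0066,-0.15],[0,0,0]],[-0.4,[0.0352,0.0066,-0.17],[0,0,0]],[-0.4,[0.0352,0.0066,-0.178],[0,0,0]],[-0.4,[0.0352,0.0066,-0.1825],[0,0,0]],[-0.4,[0.0352,0.0066,-0.1825],[0,0,0]],[-0.4,[0.0352,0.0066,-0.1825],[0,0,0]]]'
```

```text
time: 11.1
ee_pos: [0.6312, 0.2365, 0.0195]
eef_rot: [[-0.992, -0.128, 0.001], [-0.128, 0.992, 0.0], [-0.001, 0.0, -1.0]]
contact_force: [-0.1, 0.8, 0.0]
gripper_width: 0.0601
finger_force: 0.0
```

```bash
python3 -m inch '[[0.1,[0,0,-0.001],[0,0,0]],[0.2,[0,0,-0.001],[0,0,0]],[0.25,[0,0,-0.001],[0,0,0]],[0.3,[0,0,-0.001],[0,0,0]],[0.35,[0,0,-0.001],[0,0,0]],[0.35,[0,0,-0.001],[0,0,0]]]'
```

```text
time: 11.85
ee_pos: [0.6308, 0.236, 0.0178]
eef_rot: [[-0.992, -0.128, 0.0], [-0.128, 0.992, -0.0], [-0.0, -0.0, -1.0]]
contact_force: [-0.6, -3.3, 4.4]
gripper_width: 0.0289
finger_force: 46.7
```

```bash
python3 -m inch '[[0.6,[0,0,0],[0,0,0]],[1,[0,0,0],[0,0,0]],[1,[0,0,0],[0,0,0]]]' | grep -E "ee_pos|contact|width|finger"; python3 -m inch '[[1,[0,0,0.002],[0,0,0]],[1,[0,0,0.005],[0,0,0]],[1,[0,0,0.009],[0,0,0]],[1,[0,0,0.014],[0,0,0]]]'
```

```text
ee_pos: [0.6308, 0.2359, 0.0179]
contact_force: [-2.2, -3.6, 6.1]
gripper_width: 0.0282
finger_force: 59.0
time: 12.72
ee_pos: [0.6307, 0.2363, 0.0318]
eef_rot: [[-0.992, -0.128, -0.0], [-0.128, 0.992, 0.0], [0.0, 0.0, -1.0]]
contact_force: [1.4, 0.1, -4.3]
gripper_width: 0.0283
finger_force: 59.6
```

```bash
python3 -m inch '[[1,[0,0,0.025],[0,0,0]],[1,[0,0,0.05],[0,0,0]],[1,[0,0,0.08],[0,0,0]],[1,[-0.04,0.01,0.085],[0,0,0]],[1,[-0.09,0.022,0.085],[0,0,0]],[1,[-0.14,0.035,0.085],[0,0,0]],[1,[-0.19,0.047,0.085],[0,0,0]],[1,[-0.216,0.0537,0.085],[0,0,0]],[1,[-0.216,0.0537,0.085],[0,0,0]],[1,[-0.216,0.0537,0.06],[0,0,0]]]'
python3 -m inch '[[1,[0,0,-0.02],[0,0,0]],[1,[0,0,-0.045],[0,0,0]],[1,[0,0,-0.063],[0,0,0]],[1,[0,0,-0.072],[0,0,0]],[1,[0,0,-0.075],[0,0,0]],[1,[0,0,-0.075],[0,0,0]],[1,[0,0,-0.075],[0,0,0]]]'
```

```text
time: 13.98
ee_pos: [0.4162, 0.2909, 0.093]
eef_rot: [[-0.992, -0.128, 0.003], [-0.128, 0.992, 0.002], [-0.004, 0.002, -1.0]]
contact_force: [0.6, 0.2, -4.6]
gripper_width: 0.0283
finger_force: 61.1
time: 14.85
ee_pos: [0.4152, 0.2902, 0.0171]
eef_rot: [[-0.992, -0.128, 0.001], [-0.128, 0.992, 0.001], [-0.001, 0.0, -1.0]]
contact_force: [0.3, -0.5, -4.2]
gripper_width: 0.0284
finger_force: 61.0
```

```bash
python3 -m inch '[[1,[0,0,-0.004],[0,0,0]],[1,[0,0,-0.007],[0,0,0]],[1,[0,0,-0.009],[0,0,0]],[1,[0,0,-0.009],[0,0,0]]]' | grep -E "ee_pos|contact"; python3 -m inch '[[1,[0,0,-0.0005],[0,0,0]],[1,[0,0,-0.001],[0,0,0]]]' | grep -E "ee_pos|contact"
```

```text
ee_pos: [0.4146, 0.2899, 0.0073]
contact_force: [0.1, 1.1, -2.7]
ee_pos: [0.4148, 0.29, 0.0066]
contact_force: [0.1, 0.8, -3.3]
```

```bash
python3 -m inch '[[1,[0,0,-0.0005],[0,0,0]],[1,[0,0,-0.0007],[0,0,0]]]' | grep -E "ee_pos|contact"
```

```text
ee_pos: [0.4148, 0.29, 0.0059]
contact_force: [-1.2, -0.5, 1.6]
```

```bash
python3 -m inch '[[0.4,[0,0,0],[0,0,0]],[0.3,[0,0,0],[0,0,0]],[0.2,[0,0,0],[0,0,0]],[0.0,[0,0,0],[0,0,0]],[-0.1,[0,0,0],[0,0,0]],[-0.2,[0,0,0],[0,0,0]],[-0.2,[0,0,0.02],[0,0,0]],[-0.2,[0,0,0.06],[0,0,0]],[-0.2,[-0.04,0.06,0.12],[0,0,0]],[-0.2,[-0.10,0.12,0.18],[0,0,0]]]' | grep -E "time|ee_pos|contact|width"; python3 -m inch '[[-0.2,[-0.05,0.05,0.05],[0,0,0]],[-0.2,[-0.1,0.08,0.05],[0,0,0]],[-0.2,[-0.1,0.08,0.05],[0,0,0]],[-0.2,[-0.1,0.08,0.05],[0,0,0]]]' | grep -E "time|ee_pos|contact"
python3 - <<'E'
from h import *
im,d,c=cam("top"); cv2.imwrite("pics/t6.png",cv2.resize(im[130:310,190:380],None,fx=3,fy=3,interpolation=cv2.INTER_CUBIC)[:,:,::-1])
E
```

```text
time: 17.1
ee_pos: [0.3538, 0.3678, 0.1444]
contact_force: [1.2, 0.6, -0.0]
gripper_width: 0.0517
time: 17.6
ee_pos: [0.2535, 0.4474, 0.1928]
contact_force: [0.1, -0.9, -0.2]
```

View pics/t6.png

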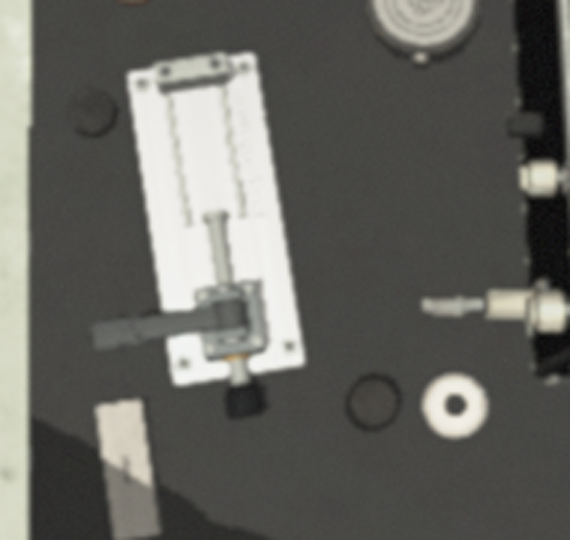

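The top view shows the rod pushed in, the lever lying home at (130,330) and the bar flat on the bench at (128,470). The loupe, ring and cap look unmoved, and the robot is clear of everything.

```bash
python3 -c "
from station import bot
print(bot.job_done())"
```

```text
the job is handed in; nothing more can be done
None
```

I handed the job in at about 17.7 s: the rod was pushed in until the bar was nipped against the fence (about 12 N peak), the lever was flipped home, the bar was set flat on the bench, and the loupe, ring and cap look unmoved in the final picture.

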